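Load a tin into the stock lane through its self-closing flap

TASK

Load the small square tin into the stock lane through its self-closing flap, without picking it up: with one finger push the flap open while the tin still stands in front of it, and while that finger holds the flap aside, push the tin along the lane and in through the doorway with the other finger. Leave the tin standing in the lane far enough in that the flap swings fully shut behind it. Keep the tin standing on the lane floor all the way, and leave the other things on the bench where they are.

Things in the scene. Friction and masses are not known exactly. Their poses are not given: they have to be found in the camera images.
- lane: Fixed open-topped plywood trough (stock lane), no roof, 345 mm long. Origin: on the bench, on the lane's centre line, at the doorway where the shut flap stands. +x along the lane, inward, away from the robot; +y left looking inward; z up. Floor top 6 mm above the bench. Infeed in front of the flap, 52 mm clear between its walls; bay behind, 72 mm clear.
- infeed (a point): Open front end of the lane: floor top, centre line, lane x = -140 mm. The infeed runs from here to the doorway; its side walls, 22 mm thick, stand 28 mm above the bench up to lane x = -10 mm; 52 mm clear between them.
- bay (a point): Closed far end of the bay: floor top, centre line, at the inner face of the end wall, lane x = 193 mm. The bay's side walls (from lane x = -10 mm, 72 mm clear between them) and end wall, 12 mm thick, stand 48 mm above the bench.
- flap (a joint): Aluminium plate, 65 wide, 4 thick, 9 to 49 mm above the bench, across the doorway. Upright hinge pin on the left wall (lane x 0, y +36 mm). 0 = shut; grows swinging inward (to lane +x) to 1.5 rad, along the left wall; never outward. A spring shuts it, 0.024 N m at 0 to 0.069 at 1.5 rad. It sweeps a 67 mm radius: it shuts only if the tin's rear face is over 67 mm beyond lane x = 0.
- flap_edge (a point): Upper corner of the flap's free edge, 67 mm from the hinge pin, 49 mm above the bench; at lane y = -31 mm when shut. It moves with the flap. Leave at least 10 mm between the opening finger and the tin, or the tin's left corner may take the flap off the finger.
- tin: Small square steel tin with a dark lid, 42 mm along its x axis, 38 mm along y, 38 mm high, about 0.16 kg. Origin: centre of its underside. It stands on the infeed floor, within 5 mm of the lane's centre line and turned by at most 0.12 rad to it, with about 35 to 65 mm between its front face and the shut flap.
- glue: Bystander: white glue bottle with an orange cap, 44 mm diameter, 110 mm high, standing beside the lane. Origin: centre of its underside.
- roundtin: Bystander: round steel tin, 60 mm diameter, 58 mm high, standing beside the lane. Origin: centre of its underside.
- tape: Bystander: yellow and black tape measure, 62 x 34 mm, 62 mm high, standing beside the lane. Origin: centre of its underside.
- driver: Bystander: screwdriver lying on the bench beside the lane, along its own x axis. Origin: under the middle of the tool.
Not all that is in view belongs to the job. Leave any pink or purple look-alike of the tin alone.

How it is judged:
On the way, in this order (a step that is already met when the one before it is completed fails the run):
1. a finger has pushed the flap open (over 0.5 rad), the tin still in front of the doorway (value of joint flap above 0.5 rad and contact force between the fingers and flap above 0.05 N and x of tin in the frame of lane below -0.022 m), for 0.05 s.
2. a finger holds the flap open (over 0.5 rad) as the tin enters by 4 mm or more (value of joint flap above 0.5 rad and contact force between the fingers and flap above 0.05 N and x of tin in the frame of lane above -0.017 m), for 0.05 s.
3. the tin is wholly through the doorway (x of tin in the frame of lane above 0.03 m), for 0.05 s.
At the end, for the whole second after the job is handed in: The tin stands upright (within 0.1 rad) and still on the floor of the bay behind the flap, its centre 70 mm or more beyond the doorway and between the side walls, and the flap is shut (under 0.06 rad) (x of tin in the frame of lane between 0.07 and 0.19 m and y of tin in the frame of lane between -0.036 and 0.036 m and height (world z) of tin below 0.012 m and angle between tin's own z axis and vertical below 0.1 rad and linear speed of tin below 0.01 m/s and value of joint flap below 0.06 rad); the robot touches nothing.
It fails at once if the tin is lifted more than 12 mm off the lane floor (height (world z) of tin above 0.018 m).
It fails at once if the tin is tipped by more than 0.35 rad (angle between tin's own z axis and vertical above 0.35 rad).
It fails at once if another thing on the bench is moved more than 20 mm (distance of any of glue, roundtin, tape, driver from where it was at the start of the episode above 0.02 m).
It also fails if it takes over 38 s, if anything falls off the work surface, if the arm or the gripper's body presses on something with over 40 N, if the wrist force passes 120 N, or if a joint passes its speed limit or range.

ROBOT

A 6-joint arm with a two-finger parallel gripper is mounted at the origin on the work surface. World frame = base frame: x ahead of the robot, y to its left, z up, the work surface at z = 0. Lengths are in m, angles in rad, forces in N, time in s.
With the tool pointing down it reaches from about 0.375 to 0.975 m from the base axis. Payload 3.8 kg.
Tool frame: the origin (TCP) lies between the finger pads; the fingertips stand 14 mm ahead of it and the grasp point (between the pads) lies 5 mm behind it; z points along the fingers, y is the line along which they close (so a half turn about z gives the same grasp; the last joint's range is limited). The gripper opens to 85 mm and grips with 20 to 120 N. Pads are 22 mm wide; open, the fingers measure 114 mm over their backs; the gripper's body (76 mm by 85 mm) begins 54 mm behind the grasp point. The pads swing forward as they close: fully open they stand 13 mm farther back than shut.
Start: joints at [-1.24, 0.264, 1.604, -0, 1.274, -0.037], TCP at [0.243, -0.63, 0.245] pointing down, gripper open.
Joint ranges: [-2.63, 2.63], [-0.94, 2.18], [0.31, 2.57], [-1.31, 4.45], [0, 2.66], [-2.55, 2.55]. Speed limits (rad/s): [2.57, 2.57, 3.14, 3.14, 3.14, 3.14].

INTERFACE

Orientations are given as [roll, pitch, yaw] about the fixed x, y, z axes, in that order (R = Rz(yaw) Ry(pitch) Rx(roll)).
In Python, from plant import bot gives the robot as it stands.
- The arm moves only by the tool drive_tool, never from a script. Its argument "rows" is a list of rows, each a list of 6 numbers: the shift along the tool's x, y, z as a fraction of full scale, then the turn, a rotation vector about the tool's x, y, z as a fraction of full scale. A call has 1 to 5 rows; each row is the pose to reach, as a shift and turn from the pose commanded when the call began, along the tool's axes at that moment; what a row does not reach only later rows make up. Full scale, the value 1, is 0.4 m for a shift and 90 degrees for a turn. A row lasts 1/12 s, in which the tool goes at most 41.7 mm and 7.16 degrees, less where a joint would pass 70% of its speed; a pose out of reach is approached as far as the arm can. A call with a number of a shift or a turn outside -1 to 1 is refused whole. A call with a gripper value outside its range is refused whole. "hand" is the opening, from 0 (shut) to 1 (fully open), set as the call begins (left out, the last holds). The fingers move at their own pace and stop on an object; "force" is the grip in N (left out, the last holds). Time passes only in rows, so rows that repeat a pose let the fingers close. It gives the time, the measured TCP pose, the force, the opening and the grip force at its end, in the units of the state.
- bot.sense(): the state, without advancing time (a new reading comes with each control period).
- bot.get_image(name): name is "scene" or "top"; returns (picture, depth): 480x640x3 uint8, blue, green, red; 480x640 float32, m along the optical axis (not along the pixel's ray), 0 where there is no reading.
- bot.calibration(name): a dict with "fx", "fy", "cx", "cy" (pixels), "rvec" (rotation vector, rad) and "tvec" (3), from world to camera coordinates, as OpenCV has them. Camera axes: x right, y down, z forward; pixel columns grow to the right and rows downward; lengths in m; the calibration is good to about 2 mm. A picture is of the moment at which its call begins. calibration takes no time and is no camera call.
- bot.close_job(): hands the job in; it is judged then, once.
Trained networks look in the newest picture that a camera, given by its name, has taken for a name from the list of things; names that differ only in an ending like _2 or _b are one class to them, and where a whole thing is asked for, a point or a joint stands for the part that bears it (a point fixed in the world has none). Each returns a list of dicts, best first, with "score" (0 to 1); they miss things now and then, are a little off and sometimes report something else, mostly with a low value. They report only what shows in the picture. A call takes as long as a camera call. They do not tell look-alikes from the thing itself.
- bot.masks_of(camera, name): "pixels" (480x640 bool, what is visible of it) and "box" ([centre column, centre row, width, height] in pixels, round what is visible of it).
The state is a dict: "clock": time; "q": joint angles; "joint_vel": joint speeds; "joint_efforts": joint torques, N m; "tcp_pos": TCP position; "tcp_rot": TCP orientation; "contact_force": force on the tool from outside, world axes, zero at the start; "ft_torque": the same for the moment, N m; "width": opening from 0.0 (shut) to 1.0 (fully open); "gripper_force": force on a finger pad.
Only numpy, scipy, OpenCV 4.12 (cv2) and the standard library are available. Lean on these libraries where they do the work, as an engineer would, in place of code of your own. Each camera call takes 0.05 s, during which the arm holds its last target. There are 200 camera calls.

## Working session

There is one attempt and no reset: what is moved stays moved. The work goes in short steps, Python scripts to look and compute and a tool call to move; the robot and the scene stay as the last step left them, time stands still between calls to the robot, and variables do not carry over. Pictures are saved under pics/ and viewed, at most 10 in all, crops included, and the job is handed in when it is done.

Besides the shell and the picture viewer there is one more tool, called after "Call:" as name(argument=value, ...), one argument or row to a line, values as JSON. drive_tool: Moves the arm, as the interface text tells. Shift numbers are shares of 0.4 m and turn numbers shares of 90 degrees, none past 1 either way. Its arguments: {"type":"object","properties":{"rows":{"type":"array","items":{"type":"array","items":{"type":"number","minimum":-1,"maximum":1}}},"hand":{"type":"number"},"force":{"type":"number"}},"required":["rows"]}

```bash
ls; mkdir -p pics
cat > h.py <<'E'
import numpy as np, cv2
from plant import bot
def cal(n):
    c=bot.calibration(n);R=cv2.Rodrigues(np.array(c["rvec"],float))[0];return c,R,np.array(c["tvec"],float).ravel()
def world(n,uv,d):
    c,R,t=cal(n);uv=np.atleast_2d(uv).astype(float);d=np.atleast_1d(d)
    p=np.c_[(uv[:,0]-c["cx"])/c["fx"]*d,(uv[:,1]-c["cy"])/c["fy"]*d,d]
    return (p-t)@R
def px(n,P):
    c,R,t=cal(n);q=np.atleast_2d(P)@R.T+t
    return np.c_[q[:,0]/q[:,2]*c["fx"]+c["cx"],q[:,1]/q[:,2]*c["fy"]+c["cy"]]
E
python3 - <<'E'
from h import *
for n in("scene","top"):
    im,d=bot.get_image(n);cv2.imwrite(f"pics/{n}0.png",im);np.save(n+"_d.npy",d)
    c,R,t=cal(n);print(n,"cam at",-R.T@t,"fx",c["fx"])
    for k in("tin","flap","lane","glue","roundtin","tape","driver"):
        for m in bot.masks_of(n,k)[:3]:
            v,u=np.nonzero(m["pixels"]&(d>0))
            if len(v)==0: continue
            P=world(n,np.c_[u,v],d[v,u]);z=np.percentile(P[:,2],95);T=P[P[:,2]>z-.006]
            print(k,round(m["score"],2),np.round(m["box"]),"top z %.3f"%z,np.round(np.median(T,0),3),np.round(np.ptp(T,axis=0),3))
print(bot.sense())
E
```

```text
pics
scene cam at [1.19101718 0.33275806 0.66812423] fx 460.7312877316322
tin 0.89 [389. 215.  18.  23.] top z 0.039 [0.365 0.14  0.037] [0.053 0.052 0.008]
tin 0.78 [360. 255.  23.  28.] top z 0.045 [0.527 0.125 0.043] [0.044 0.04  0.008]
tin 0.7 [284. 228.  29.  27.] top z 0.038 [ 0.508 -0.053  0.037] [0.102 0.067 0.026]
flap 0.7 [352. 278.  34.  20.] top z 0.049 [0.597 0.142 0.047] [0.032 0.072 0.011]
lane 0.91 [338. 308.  88. 155.] top z 0.048 [0.726 0.164 0.047] [0.264 0.135 0.011]
glue 0.65 [415. 331.  28.  55.] top z 0.110 [0.684 0.289 0.109] [0.022 0.021 0.009]
roundtin 0.66 [437. 289.  38.  43.] top z 0.059 [0.551 0.295 0.058] [0.055 0.054 0.008]
tape 0.65 [285. 259.  29.  42.] top z 0.062 [0.605 0.005 0.061] [0.042 0.033 0.008]
driver 0.93 [251. 314.  40.  91.] top z 0.026 [ 0.698 -0.005  0.023] [0.1   0.039 0.008]
top cam at [0.3568606  0.04599116 1.12393263] fx 564.9755125609091
tin 0.84 [367. 282.  31.  24.] top z 0.041 [ 0.502 -0.054  0.037] [0.047 0.05  0.009]
tin 0.72 [343. 324.  28.  29.] top z 0.041 [0.421 0.    0.037] [0.045 0.049 0.009]
tin 0.67 [278. 276.  23.  2
[... 636 characters left out ...]
[0.18  0.049 0.011]
{'clock': 0.8, 'q': array([-1.23993694e+00,  2.63850163e-01,  1.60396339e+00, -1.85823255e-05,
        1.27373005e+00, -3.69266819e-02]), 'joint_vel': array([ 0.00229703,  0.0004953 ,  0.00223346, -0.00056803, -0.00103137,
       -0.00137603]), 'joint_efforts': array([ 1.32630914e-03, -5.14971828e+01, -3.67691231e+01,  1.67759631e-04,
        5.96807931e-04,  2.01184042e-05]), 'tcp_pos': array([ 0.24267356, -0.62987224,  0.24533314]), 'tcp_rot': array([3.14154429e+00, 1.95675213e-05, 3.67791505e-01]), 'contact_force': array([-0.22091965, -0.09065887,  0.71975371]), 'ft_torque': array([0.06400023, 0.01847218, 0.00121517]), 'gripper_force': 0.0, 'width': 0.9982282507842991}
```

```bash
cat > fit.py <<'E'
from h import *
# lane frame: rectangle of the bay wall tops (outer 96 wide, lane x -10..205), from each camera
def fit(n,d):
    v,u=np.nonzero(d>0);P=world(n,np.c_[u,v],d[v,u])
    k=(abs(P[:,2]-.048)<.004)&(P[:,0]>.52)&(P[:,0]<.88)&(P[:,1]>.07)&(P[:,1]<.26)
    Q=P[k];g=np.zeros((480,640),np.uint8);g[v[k],u[k]]=1
    nc,l,st,_=cv2.connectedComponentsWithStats(g,connectivity=8);i=1+st[1:,4].argmax()
    lab=l[v,u][k];Q=Q[lab==i][:,:2]
    r=cv2.minAreaRect((Q*1000).astype(np.float32));return Q,cv2.boxPoints(r),r,np.median(P[k][:,2])
if __name__=="__main__":
    for n in("scene","top"):
        Q,b,r,z=fit(n,np.load(n+"_d.npy"));print(n,len(Q),z,r,b.round(1).tolist())
E
python3 fit.py
python3 - <<'E'
import cv2,numpy as np
a=cv2.imread("pics/top0.png")[120:360,160:400];b=cv2.imread("pics/scene0.png")[190:400,230:460]
cv2.imwrite("pics/c1.png",np.hstack([cv2.resize(a,(400,400),interpolation=2),cv2.resize(b,(400,400),interpolation=2)]))
E
```

```text
scene 1799 0.047472491062030005 ((692.5921020507812, 153.43943786621094), (217.01449584960938, 96.28857421875), 11.325301170349121) [[576.7000122070312, 179.3000030517578], [595.7000122070312, 84.9000015258789], [808.4000244140625, 127.5], [789.5, 222.0]]
top 1480 0.04760873917667224 ((690.3431396484375, 154.04112243652344), (215.89630126953125, 95.98757934570312), 11.252135276794434) [[575.0999755859375, 180.0], [593.7999877929688, 85.9000015258789], [805.5999755859375, 128.0], [786.9000244140625, 222.1999969482422]]
```

View pics/c1.png

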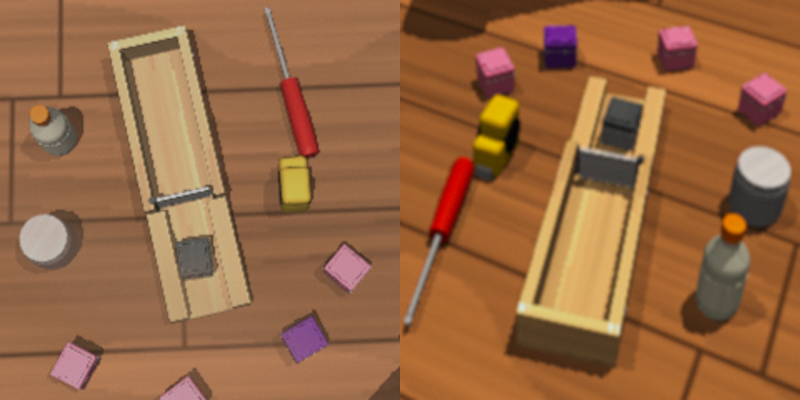

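The grey tin stands on the infeed at top px (277, 274) and scene px (360, 255). The look-alikes are the pink and purple cubes outside the lane: top px (367, 282), (343, 324), (205, 340), (270, 358). I choose the grey one between the infeed walls. The lane fit (216×96 mm) matches the expected 215×96 mm, with yaw about 0.197 rad and its origin at about (0.596, 0.135).

```bash
cat >> h.py <<'E'
O=np.array([.5959,.1346]);YAW=.197
c_,s_=np.cos(YAW),np.sin(YAW);L=np.array([[c_,s_],[-s_,c_]])
lane=lambda P:(np.asarray(P)[...,:2]-O)@L.T
def go(lx,ly,z,yaw=np.pi/2+YAW):
    from scipy.spatial.transform import Rotation as Ro
    s=bot.sense();R=Ro.from_euler("xyz",s["tcp_rot"]);p=np.r_[np.array([lx,ly])@L+O,z]
    sh=R.inv().apply(p-s["tcp_pos"])/.4;tu=(R.inv()*Ro.from_euler("xyz",[np.pi,0,yaw])).as_rotvec()/(np.pi/2)
    print("t %.2f"%s["clock"],"tcp lane",(lane(s["tcp_pos"])*1e3).round(1),s["tcp_pos"].round(4),"w",round(s["width"],3),"F",s["contact_force"].round(1),"move",np.r_[sh,tu].round(4))
E
python3 - <<'E'
from h import *
for n in("scene","top"):
    d=np.load(n+"_d.npy");v,u=np.nonzero(d>0);P=world(n,np.c_[u,v],d[v,u]);q=lane(P)*1e3
    k=(abs(P[:,2]-.044)<.004)&(q[:,0]>-115)&(q[:,0]<-25)&(abs(q[:,1])<24)
    print(n,k.sum(),np.median(P[k,2]),cv2.minAreaRect(q[k].astype(np.float32)))
go(-.073,.003,.245)
E
```

```text
scene 242 0.04312416510124839 ((-73.01053619384766, 3.6394481658935547), (36.999813079833984, 42.93042755126953), 84.81266021728516)
top 363 0.04298734138744496 ((-75.7928237915039, 4.524332046508789), (37.53231430053711, 42.06233215332031), 84.59931182861328)
t 0.80 tcp lane [-496.  -680.5] [ 0.2427 -0.6299  0.2453] w 0.998 F [-0.2 -0.1  0.7] move [ 1.3326e+00 -1.5043e+00  7.0000e-04  0.0000e+00  0.0000e+00 -8.9130e-01]
```

Call:
drive_tool(
  rows=[
    [0.332,-0.374,0,0,0,-0.389],
    [0.332,-0.374,0,0,0,-0.389],
    [0.332,-0.374,0,0,0,-0.389],
    [0.332,-0.374,0,0,0,-0.389],
    [0.332,-0.374,0,0,0,-0.389],
  ],
  hand=0.68,
)

```text
clock: 1.22
tcp_pos: [0.3133, -0.4399, 0.2452]
tcp_rot: [-3.141, -0.001, 0.985]
contact_force: [0.8, 0.2, 0.0]
width: 0.681
gripper_force: 0.0
```

```bash
python3 -c "
from h import *
go(-.073,.003,.245)"
```

```text
t 1.22 tcp lane [-389.6 -508.1] [ 0.3133 -0.4399  0.2452] w 0.681 F [0.8 0.2 0. ] move [ 1.4641e+00 -3.4010e-01  1.8000e-03  1.0000e-04 -5.0000e-04 -4.9840e-01]
```

Call:
drive_tool(
  rows=[
    [0.487,-0.113,0,0,0,-0.39],
    [0.487,-0.113,0,0,0,-0.39],
    [0.487,-0.113,0,0,0,-0.39],
    [0.487,-0.113,0,0,0,-0.39],
    [0.487,-0.113,0,0,0,-0.39],
  ],
)

```text
clock: 1.63
tcp_pos: [0.3844, -0.2531, 0.2456]
tcp_rot: [3.141, -0.0, 1.598]
contact_force: [0.6, 0.0, 0.6]
width: 0.681
gripper_force: 0.0
```

```bash
python3 -c "
from h import *
go(-.074,.003,.245)"
```

```text
t 1.63 tcp lane [-283.2 -338.8] [ 0.3844 -0.2531  0.2456] w 0.681 F [0.6 0.  0.6] move [ 9.307e-01  3.710e-01  2.000e-03  7.000e-04 -1.000e-04 -1.082e-01]
```

Call:
drive_tool(
  rows=[
    [0.47,0.186,0,0,0,-0.108],
    [0.47,0.186,0,0,0,-0.108],
    [0.47,0.186,0,0,0,-0.108],
    [0.47,0.186,0,0,0,-0.108],
    [0.47,0.186,0,0,0,-0.108],
  ],
)

```text
clock: 2.05
tcp_pos: [0.455, -0.0636, 0.2458]
tcp_rot: [3.14, 0.0, 1.762]
contact_force: [-0.1, -0.1, -0.3]
width: 0.677
gripper_force: 0.0
```

```bash
python3 -c "
from h import *
go(-.074,.003,.13)"
```

```text
t 2.05 tcp lane [-177.  -166.8] [ 0.455  -0.0636  0.2458] w 0.677 F [-0.1 -0.1 -0.3] move [ 4.261e-01  2.544e-01  2.899e-01  1.000e-03  1.000e-04 -3.900e-03]
```

Call:
drive_tool(
  rows=[
    [0.426,0.254,0,0,0,-0.004],
    [0.426,0.254,0,0,0,-0.004],
    [0.426,0.254,0,0,0,-0.004],
    [0.426,0.254,0.1,0,0,-0.004],
    [0.426,0.254,0.2,0,0,-0.004],
  ],
)

```text
clock: 2.47
tcp_pos: [0.522, 0.1106, 0.1948]
tcp_rot: [3.129, -0.001, 1.77]
contact_force: [1.1, -0.3, -0.2]
width: 0.682
gripper_force: 0.0
```

Call:
drive_tool(
  rows=[
    [0,0,0.1,0,0,0],
    [0,0,0.1,0,0,0],
    [0,0,0.1,0,0,0],
  ],
)

```text
clock: 2.72
tcp_pos: [0.5145, 0.1062, 0.1475]
tcp_rot: [-3.135, -0.0, 1.768]
contact_force: [0.4, -0.5, 0.7]
width: 0.683
gripper_force: 0.0
```

Run:
```python
from h import *
go(-.074,.003,.034)
ims=[]
for n in("scene","top"):
    im,d=bot.get_image(n);np.save(n+"_h.npy",d)
    v,u=np.nonzero(d>0);P=world(n,np.c_[u,v],d[v,u]);q=lane(P)*1e3
    k=(abs(q[:,0]+74)<62)&(abs(q[:,1]-3)<14)&(P[:,2]>.07)&(P[:,2]<.15)
    for nm,kk in(("front",k&(q[:,0]>-74)),("rear",k&(q[:,0]<-74))):
        if kk.sum()>8: print(n,nm,kk.sum(),"z",np.percentile(P[kk,2],[1,50]).round(4),"x",np.percentile(q[kk,0],[1,99]).round(1),"y",np.percentile(q[kk,1],[1,99]).round(1))
    w=(slice(180,360),slice(180,360)) if n=="top" else (slice(150,350),slice(260,460))
    ims.append(cv2.resize(im[w],(400,400),interpolation=2))
cv2.imwrite("pics/c2.png",np.hstack(ims))
```

```text
t 2.72 tcp lane [-85.4 -11.9] [0.5145 0.1062 0.1475] w 0.683 F [ 0.4 -0.5  0.7] move [ 3.720e-02  3.050e-02  2.835e-01 -4.300e-03 -1.000e-04  3.000e-04]
scene front 20 z [0.1372 0.1441] x [-50.2 -41.8] y [-10.4  -1.5]
scene rear 16 z [0.1386 0.1449] x [-117.2 -112.3] y [-6.9 -1.5]
```

View pics/c2.png

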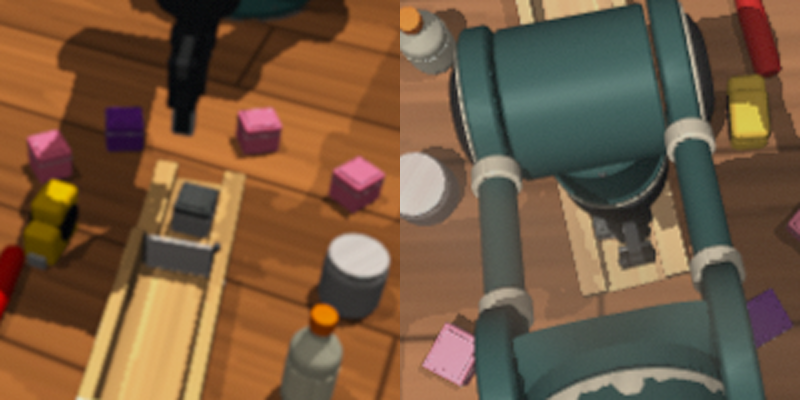

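Call:
drive_tool(
  rows=[
    [0.037,0.03,0.05,0,0,0],
    [0.037,0.03,0.1,0,0,0],
    [0.037,0.03,0.1,0,0,0],
    [0.037,0.03,0.1,0,0,0],
  ],
)

```text
clock: 3.15
tcp_pos: [0.5265, 0.1225, 0.1115]
tcp_rot: [3.14, 0.0, 1.766]
contact_force: [0.3, -0.5, -0.6]
width: 0.68
gripper_force: 0.0
```

Run:
```python
from h import *
go(-.074,.003,.024)
n="scene";im,d=bot.get_image(n);v,u=np.nonzero(d>0);P=world(n,np.c_[u,v],d[v,u]);q=lane(P)*1e3
k=(abs(q[:,0]+60)<50)&(abs(q[:,1]-3)<20)&(P[:,2]>.055)&(P[:,2]<.13)&(q[:,0]>-74)
print(k.sum(),np.percentile(P[k,2],[1,50]),np.percentile(q[k,0],[1,99]),np.percentile(q[k,1],[1,99]))
k=(abs(P[:,2]-.044)<.004)&(q[:,0]>-115)&(q[:,0]<-25)&(abs(q[:,1])<24)
print(k.sum(),cv2.minAreaRect(q[k].astype(np.float32)))
```

```text
t 3.15 tcp lane [-70.5   1.7] [0.5265 0.1225 0.1115] w 0.68 F [ 0.3 -0.5 -0.6] move [ 3.200e-03 -9.100e-03  2.187e-01  8.000e-04  1.000e-04 -9.000e-04]
116 [0.1032639  0.11834281] [-37.44489322 -24.54237086] [-9.66736517 12.05104159]
252 ((-72.88700866699219, 3.66632080078125), (37.786293029785156, 44.593448638916016), 84.80091094970703)
```

Call:
drive_tool(
  rows=[
    [0.003,-0.008,0.0,0,0,0],
    [0.003,-0.008,0.04,0,0,0],
    [0.003,-0.008,0.1,0,0,0],
    [0.003,-0.008,0.1,0,0,0],
  ],
)

```text
clock: 3.53
tcp_pos: [0.5203, 0.1229, 0.068]
tcp_rot: [-3.138, 0.0, 1.767]
contact_force: [-1.8, 0.9, -1.3]
width: 0.681
gripper_force: 0.0
```

```bash
python3 -c "
from h import *
go(-.074,.003,.024)"
```

```text
t 3.53 tcp lane [-76.5   3.4] [0.5203 0.1229 0.068 ] w 0.681 F [-1.8  0.9 -1.3] move [-0.0009  0.0066  0.1101 -0.0025 -0.     -0.0006]
```

Call:
drive_tool(
  rows=[
    [0,0,0,0,0,0],
    [0,0,0,0,0,0],
    [0,0,0,0,0,0],
  ],
)

```text
clock: 3.78
tcp_pos: [0.5238, 0.1238, 0.0717]
tcp_rot: [3.139, 0.0, 1.767]
contact_force: [0.2, -0.6, 0.2]
width: 0.677
gripper_force: 0.0
```

```bash
python3 -c "
from h import *
go(-.074,.003,.024)"
```

```text
t 3.78 tcp lane [-72.8   3.6] [0.5238 0.1238 0.0717] w 0.677 F [ 0.2 -0.6  0.2] move [-0.0014 -0.0033  0.1193  0.0019  0.     -0.0004]
```

Still settling, within 2 mm. I'll descend gently between the infeed walls.

Call:
drive_tool(
  rows=[
    [0,-0.002,0.025,0,0,0],
    [0,-0.002,0.05,0,0,0],
    [0,-0.002,0.08,0,0,0],
    [0,-0.002,0.105,0,0,0],
    [0,-0.002,0.118,0,0,0],
  ],
)

```text
clock: 4.2
tcp_pos: [0.5199, 0.1232, 0.02]
tcp_rot: [-3.138, -0.0, 1.767]
contact_force: [-0.4, -1.3, -0.3]
width: 0.683
gripper_force: 0.0
```

Call:
drive_tool(
  rows=[
    [0,0,0,0,0,0],
    [0,0,0,0,0,0],
    [0,0,0,0,0,0],
  ],
)

```text
clock: 4.45
tcp_pos: [0.5219, 0.1236, 0.0226]
tcp_rot: [3.142, -0.0, 1.767]
contact_force: [-0.9, 0.2, 0.0]
width: 0.682
gripper_force: 0.0
```

Run:
```python
from h import *
go(-.06,.003,.024)
n="scene";im,d=bot.get_image(n)
cv2.imwrite("pics/c3.png",cv2.resize(im[190:340,280:430],(600,600),interpolation=2))
```

```text
t 4.45 tcp lane [-74.7   3.7] [0.5219 0.1236 0.0226] w 0.682 F [-0.9  0.2  0. ] move [-0.0017  0.0369 -0.0035  0.     -0.     -0.0003]
```

View pics/c3.png

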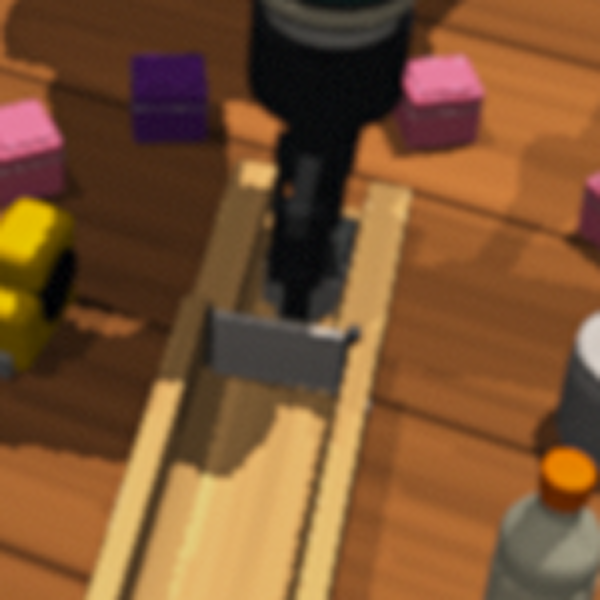

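The front finger stands at crop px (295, 300), between the tin and the shut flap, and the tin is untouched behind it. Pushing now.

Call:
drive_tool(
  rows=[
    [0,0.02,0,0,0,0],
    [0,0.04,0,0,0,0],
    [0,0.06,0,0,0,0],
    [0,0.08,0,0,0,0],
    [0,0.1,0,0,0,0],
  ],
)

```text
clock: 4.92
tcp_pos: [0.5613, 0.1315, 0.0227]
tcp_rot: [-3.14, -0.0, 1.767]
contact_force: [-4.0, -0.0, 1.0]
width: 0.679
gripper_force: 1.6
```

Call:
drive_tool(
  rows=[
    [0,0.01,0,0,0,0],
    [0,0.02,0,0,0,0],
    [0,0.03,0,0,0,0],
    [0,0.03,0,0,0,0],
    [0,0.03,0,0,0,0],
  ],
)

```text
clock: 5.33
tcp_pos: [0.5731, 0.1335, 0.0225]
tcp_rot: [3.141, 0.0, 1.767]
contact_force: [-0.3, -1.8, -0.4]
width: 0.682
gripper_force: 0.7
```

Run:
```python
from h import *
go(-.02,.003,.024)
n="scene";im,d=bot.get_image(n)
cv2.imwrite("pics/c4.png",cv2.resize(im[190:340,280:430],(600,600),interpolation=2))
```

```text
t 5.33 tcp lane [-22.5   3.4] [0.5731 0.1335 0.0225] w 0.682 F [-0.3 -1.8 -0.4] move [-0.001   0.0063 -0.0038  0.0005  0.0002 -0.0003]
```

View pics/c4.png

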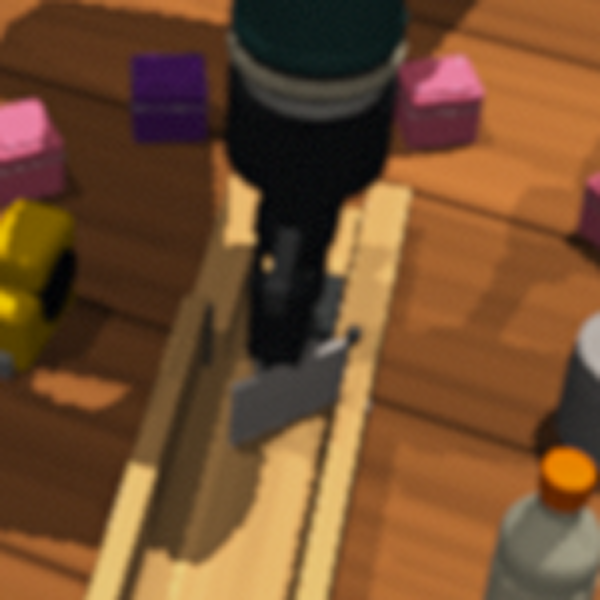

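The flap is open at about 0.7 rad on the front finger (crop px (290, 360)), and the tin is still in front of the doorway. Pushing on.

Call:
drive_tool(
  rows=[
    [0,0.015,0,0,0,0],
    [0,0.03,0,0,0,0],
    [0,0.045,0,0,0,0],
    [0,0.06,0,0,0,0],
    [0,0.075,0,0,0,0],
  ],
)

```text
clock: 5.8
tcp_pos: [0.6027, 0.1396, 0.0226]
tcp_rot: [-3.141, 0.0, 1.768]
contact_force: [-3.1, -1.0, 2.7]
width: 0.68
gripper_force: 2.1
```

Run:
```python
from h import *
go(.121,.003,.024)
n="scene";im,d=bot.get_image(n)
cv2.imwrite("pics/c5.png",cv2.resize(im[190:340,280:430],(600,600),interpolation=2))
```

```text
t 5.80 tcp lane [7.6 3.5] [0.6027 0.1396 0.0226] w 0.68 F [-3.1 -1.   2.7] move [-1.300e-03  2.834e-01 -3.500e-03 -2.000e-04  1.000e-04 -1.000e-04]
```

View pics/c5.png

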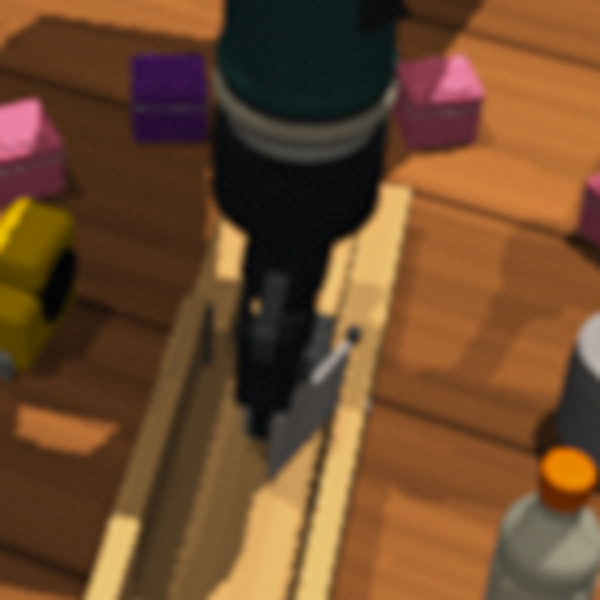

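The flap is held at about 1.2 rad by the finger (crop px (275, 430)) with the tin in the doorway. I'll continue deep into the bay.

Call:
drive_tool(
  rows=[
    [0,0.02,0,0,0,0],
    [0,0.04,0,0,0,0],
    [0,0.06,0,0,0,0],
    [0,0.08,0,0,0,0],
    [0,0.1,0,0,0,0],
  ],
)

```text
clock: 6.27
tcp_pos: [0.6426, 0.1478, 0.0227]
tcp_rot: [3.14, -0.0, 1.767]
contact_force: [-0.7, -0.2, 0.4]
width: 0.678
gripper_force: 0.4
```

Call:
drive_tool(
  rows=[
    [0,0.02,0,0,0,0],
    [0,0.04,0,0,0,0],
    [0,0.06,0,0,0,0],
    [0,0.08,0,0,0,0],
    [0,0.1,0,0,0,0],
  ],
)

```text
clock: 6.68
tcp_pos: [0.6811, 0.1553, 0.0226]
tcp_rot: [-3.141, -0.0, 1.767]
contact_force: [-3.3, -0.8, 0.1]
width: 0.679
gripper_force: 1.3
```

Run:
```python
from h import *
go(.121,.003,.024)
n="scene";im,d=bot.get_image(n)
cv2.imwrite("pics/c6.png",cv2.resize(im[190:340,280:430],(600,600),interpolation=2))
```

```text
t 6.68 tcp lane [87.6  3.6] [0.6811 0.1553 0.0226] w 0.679 F [-3.3 -0.8  0.1] move [-0.0015  0.0835 -0.0036 -0.0004 -0.     -0.0002]
```

View pics/c6.png

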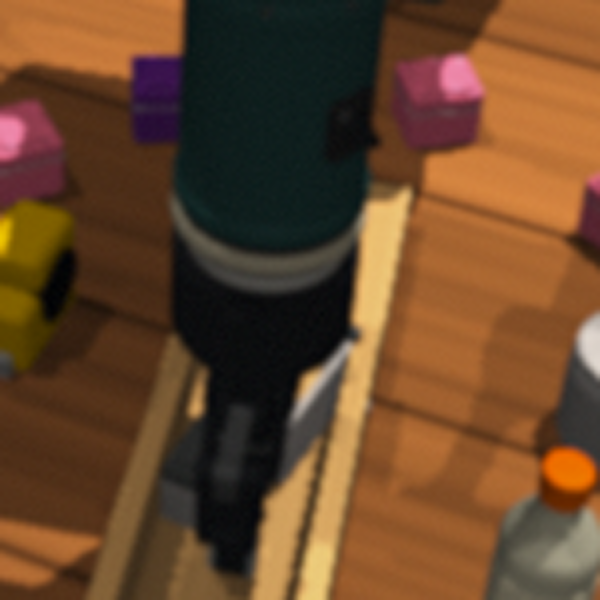

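The tin has slid to the bay's right side (crop px (185, 480)) and the flap rides along its left side. I'll shift the finger toward the tin's middle and finish the push.

Call:
drive_tool(
  rows=[
    [-0.012,0.015,0,0,0,0],
    [-0.025,0.035,0,0,0,0],
    [-0.025,0.055,0,0,0,0],
    [-0.025,0.075,0,0,0,0],
    [-0.025,0.088,0,0,0,0],
  ],
)

```text
clock: 7.15
tcp_pos: [0.7186, 0.1523, 0.0229]
tcp_rot: [3.14, -0.0, 1.767]
contact_force: [-0.0, -0.0, -0.3]
width: 0.68
gripper_force: 0.4
```

Call:
drive_tool(
  rows=[
    [0,0,0,0,0,0],
    [0,0,0,0,0,0],
  ],
)

```text
clock: 7.32
tcp_pos: [0.7177, 0.1525, 0.0228]
tcp_rot: [3.141, -0.0, 1.767]
contact_force: [-0.4, 0.5, 0.4]
width: 0.68
gripper_force: 0.0
```

Run:
```python
from h import *
go(.117,-.006,.024)
n="scene";im,d=bot.get_image(n)
cv2.imwrite("pics/c7.png",cv2.resize(im[190:370,260:440],(600,600),interpolation=2))
```

```text
t 7.32 tcp lane [123.   -6.3] [0.7177 0.1525 0.0228] w 0.68 F [-0.4  0.5  0.4] move [ 0.0007 -0.015  -0.0031  0.0006 -0.0001 -0.0002]
```

View pics/c7.png

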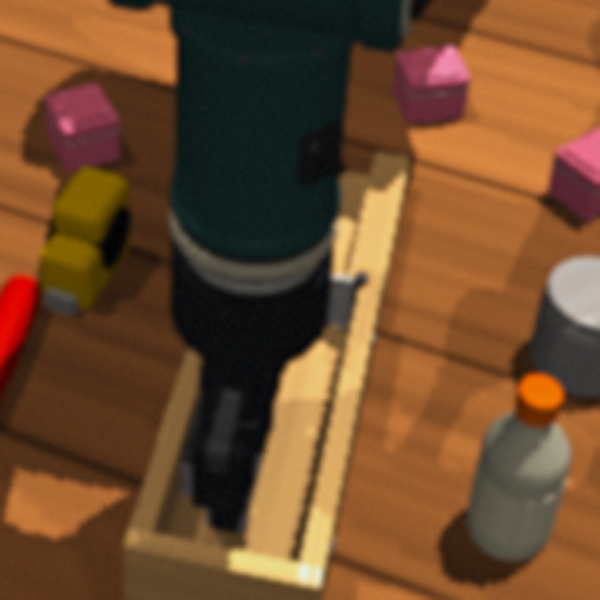

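The flap has shut behind the rear finger. I'll back off 5 mm and lift out.

Call:
drive_tool(
  rows=[
    [0,-0.012,0,0,0,0],
    [0,-0.012,0,0,0,0],
    [0,-0.012,0,0,0,0],
    [0,-0.012,-0.04,0,0,0],
    [0,-0.012,-0.1,0,0,0],
  ],
)

```text
clock: 7.78
tcp_pos: [0.7094, 0.1508, 0.0601]
tcp_rot: [-3.135, -0.0, 1.767]
contact_force: [0.2, 0.4, -0.6]
width: 0.68
gripper_force: 0.0
```

Call:
drive_tool(
  rows=[
    [0,0,-0.1,0,0,0],
    [0,0,-0.2,0,0,0],
    [0,0,-0.3,0,0,0],
    [0,0,-0.4,0,0,0],
    [0,0,-0.4,0,0,0],
  ],
)

```text
clock: 8.2
tcp_pos: [0.7177, 0.1523, 0.2369]
tcp_rot: [3.122, 0.0, 1.767]
contact_force: [1.6, 0.7, 2.2]
width: 0.677
gripper_force: 0.0
```

Call:
drive_tool(
  rows=[
    [-0.4,0,0,0,0,0],
    [-0.4,0,0,0,0,0],
    [-0.4,0,0,0,0,0],
    [-0.4,0,0,0,0,0],
    [-0.4,0,0,0,0,0],
  ],
)

```text
clock: 8.62
tcp_pos: [0.7445, -0.0131, 0.224]
tcp_rot: [3.14, 0.004, 1.762]
contact_force: [0.6, 1.3, -0.3]
width: 0.681
gripper_force: 0.0
```

Run:
```python
from h import *
go(.117,-.006,.024)
n="scene";im,d=bot.get_image(n);v,u=np.nonzero(d>0);P=world(n,np.c_[u,v],d[v,u]);q=lane(P)*1e3
k=(P[:,2]>.038)&(P[:,2]<.05)&(q[:,0]>60)&(q[:,0]<185)&(abs(q[:,1])<34)
print(k.sum(),np.median(P[k,2]),cv2.minAreaRect(q[k].astype(np.float32)))
cv2.imwrite("pics/c8.png",cv2.resize(im[190:370,260:440],(600,600),interpolation=2))
```

```text
t 8.62 tcp lane [ 116.8 -173.9] [ 0.7445 -0.0131  0.224 ] w 0.681 F [ 0.6  1.3 -0.3] move [ 0.4218 -0.0027  0.4982  0.0009  0.0026 -0.0037]
418 0.04273961808874789 ((119.21267700195312, -15.693170547485352), (42.97260665893555, 36.37732696533203), 0.29288384318351746)
```

View pics/c8.png

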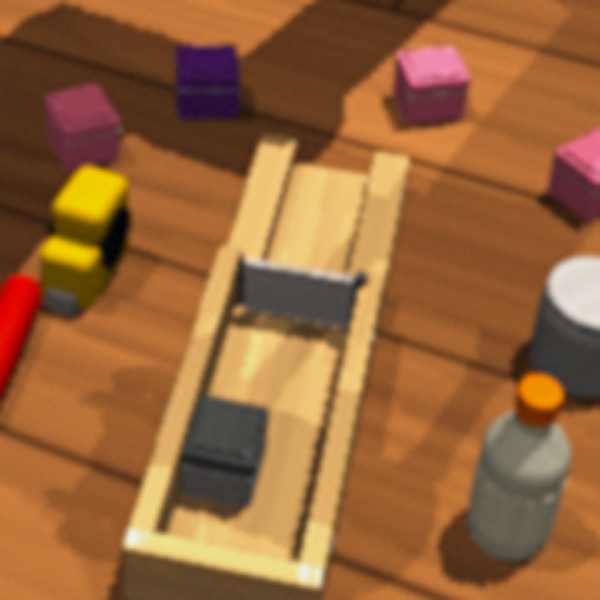

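The tin stands in the bay at lane (119, -16) mm, crop px (222, 450), and the flap is shut at (300, 290).

Call:
drive_tool(
  rows=[
    [0,0,0,0,0,0],
    [0,0,0,0,0,0],
    [0,0,0,0,0,0],
  ],
)

```text
clock: 8.92
tcp_pos: [0.7434, -0.004, 0.223]
tcp_rot: [3.141, -0.0, 1.769]
contact_force: [0.6, 0.8, -1.0]
width: 0.679
gripper_force: 0.0
```

```bash
python3 -c "
from plant import bot
print(bot.close_job())"
```

```text
the job is handed in; nothing more can be done
None
```

I handed the job in at about 9 s; no verdict came back. The last picture shows the tin upright in the bay, about 119 mm past the doorway, with the flap shut and the bystanders looking unmoved.

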